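# Kit the instrument parts into their nests

### The arm

A 7-joint arm with a two-finger parallel gripper is mounted at the origin on the work surface. World frame = base frame: x ahead of the robot, y to its left, z up, the work surface at z = 0. Lengths are in m, angles in rad, forces in N, time in s.
With the tool pointing down it reaches from about 0.425 to 0.925 m from the base axis. Payload 6.8 kg.
Tool frame: the origin (TCP) lies at the very end of the fingers, on their centre line; the grasp point (between the pads) lies 19 mm behind it; z points along the fingers, y is the line along which they close (so a half turn about z gives the same grasp; the last joint's range is limited). The gripper opens to 85 mm and grips with 20 to 120 N. Pads are 22 mm wide; open, the fingers measure 114 mm over their backs; the gripper's body (76 mm by 85 mm) begins 54 mm behind the grasp point. The pads swing forward as they close: fully open they stand 13 mm farther back than shut.
Start: joints at [-1.457, 0.477, 0.022, 1.555, -0.011, 1.109, -0.083], TCP at [0.148, 0.658, 0.231] pointing down, gripper open.
Joint ranges: [-2.96, 2.96], [-0.34, 2.1], [-1.41, 1.46], [0.24, 2.44], [-1.37, 4.51], [0.17, 1.92], [-2.96, 2.96]. Speed limits (rad/s): [2.39, 2.39, 3.14, 3.14, 3.14, 3.14, 3.14].

### API

Orientations are given as a unit quaternion [w, x, y, z].
In Python, from station import monitor, eyes, bot gives the robot as it stands.
- The arm moves only by the tool send_path, called after "Call:" by a JSON object that holds its "name" and its "arguments", one argument or row to a line. Schema: {"type":"object","properties":{"increments":{"type":"array","items":{"type":"array","prefixItems":[{"type":"array","items":{"type":"number"},"minItems":3,"maxItems":3},{"type":"number"},{"type":"number"}],"minItems":3,"maxItems":3},"minItems":1,"maxItems":20},"grip_n":{"type":"number"},"only":{"type":"string"},"quiet":{"type":"boolean"},"lines":{"type":"string"}},"required":["increments"],"additionalProperties":false}. increments is a list of rows, 1 to 20 of them, each written [[dx, dy, dz], turn, opening]: dx, dy, dz in m, then a turn about the tool's z in rad, then the opening from 0.0 (shut) to 1.0 (fully open); each row shifts and turns the commanded pose from where the row before left it, along the tool's axes as they then stand; what a row does not reach is not made up. A row lasts 1/10 s, in which the tool goes at most 0.05 m and 0.15 rad, less where a joint would pass 70% of its speed; a pose out of reach is approached as far as the arm can. The fingers move at their own pace and stop on an object; grip_n is the grip in N (left out, the last holds). Time passes only in rows, so rows that do not move let the fingers close. The tool returns the time, the measured TCP pose, the force, the opening and the grip force at its end. only (a regular expression) keeps the lines of the reply that match it, lines (a string "A,B") keeps lines A to B, and quiet returns only ok. Input that does not fit is refused with a message, and nothing moves.
- monitor.get_obs(): the state, without advancing time (a new reading comes with each control period).
- eyes.read_camera(name): name is "scene" or "top" or "wrist"; returns the picture (384x512x3 uint8, blue, green, red); there is no depth.
- eyes.camera_info(name): a dict with "vertical_fov" (degrees; the focal length in pixels is half the picture's height over the tangent of half this angle, whatever the lens; pixels are square), "cx", "cy" (the principal point, pixels), "k1" (the pictures are not rectified: a ray, as slopes to the right and down, at radius r is drawn at 1 + k1 r^2 times it, then the intrinsics apply), "view" (4x4, takes a point from world to camera coordinates); the wrist camera has in their place "hand_eye" (4x4, takes a point from camera to tool coordinates, whose origin is the TCP and whose axes are the flange's). Camera axes: x right, y up, looking along -z (the intrinsics and any distortion apply to the point x, -y, -z); pixel columns grow to the right and rows downward; lengths in m; the calibration is good to about 2 mm. A picture is of the moment at which its call begins: read the wrist's pose just before it. camera_info takes no time and is no camera call.
- bot.hand_in(): hands the job in; it is judged then, once.
The state is a dict: "t": time; "q": joint angles; "joint_vel": joint speeds; "joint_torque": joint torques, N m; "eef_pos": TCP position; "tool_rot": TCP orientation; "contact_force": force on the tool from outside, world axes, zero at the start; "torque": the same for the moment, N m; "gripper_width": opening from 0.0 (shut) to 1.0 (fully open); "grasp_force": force on a finger pad.
Only numpy, scipy, OpenCV 4.12 (cv2) and the standard library are available. Lean on these libraries where they do the work, as an engineer would, in place of code of your own. Each camera call takes 0.05 s, during which the arm holds its last target. There are 200 camera calls.

### The job

Kit the next instrument: put each of the four loose parts (large round pressure gauge, small round brass regulator, oblong power converter, square solenoid valve) into the grey nest whose pocket matches it in shape and size. Each part ends upright, the same way up as it starts, and fully down on the floor of its own pocket, let go; lower them in gently, do not drop them.

Things in the scene. Friction and masses are not known exactly. Their poses are not given: they have to be found in the camera images.
- gauge: Pressure gauge lying dial up: dark steel cylinder 54 mm diameter, 36 mm high, straight sides, white dial with a needle on top. About 0.22 kg. Origin: centre of underside, z up. Starts upright on the table, any spot and yaw. In its pocket about 6 mm stay free all round, too little for fingertips: grip 10 mm or more above its underside.
- regulator: Small brass flow regulator, upright: straight cylinder 34 mm diameter up to 34 mm, then a steel stem 22 mm diameter, 42 mm high over all. About 0.16 kg. Origin: centre of underside, z up. Starts upright on the table, any spot and yaw. In its pocket about 6 mm stay free all round, too little for fingertips: grip 10 mm or more above its underside.
- converter: Oblong aluminium power converter, 84 (its x) x 40 (its y) x 36 mm high, vertical sides, fins and a black terminal strip on top. About 0.2 kg. Origin: centre of underside, z up. Starts upright on the table, any spot and yaw. In its pocket about 6 mm stay free all round, too little for fingertips: grip 10 mm or more above its underside.
- valve: Square solenoid valve, 40 x 40 mm (its x, y), vertical sides up to 38 mm: aluminium foot, black coil; steel nut on top, 44 mm high over all. About 0.24 kg. Origin: centre of underside, z up. Starts upright on the table, any spot and yaw. In its pocket about 6 mm stay free all round, too little for fingertips: grip 10 mm or more above its underside.
- nest_large_round: Fixed grey block 120 (its x) x 90 x 10 mm high, all four nests alike outside. In the middle of its top a dark-floored pocket, round, 66 mm diameter, 6 mm deep: floor 4 mm, rim 10 mm above the table. Origin: centre of underside, below the pocket's centre, z up. Any spot on the bench; its x is within 0.36 rad of the world y axis.
- nest_small_round: Fixed grey block 120 (its x) x 90 x 10 mm high, all four nests alike outside. In the middle of its top a dark-floored pocket, round, 46 mm diameter, 6 mm deep: floor 4 mm, rim 10 mm above the table. Origin: centre of underside, below the pocket's centre, z up. Any spot on the bench; its x is within 0.36 rad of the world y axis.
- nest_oblong: Fixed grey block 120 (its x) x 90 x 10 mm high, all four nests alike outside. In the middle of its top a dark-floored pocket, oblong, 96 (its x) x 52 mm (its y), 6 mm deep: floor 4 mm, rim 10 mm above the table. Origin: centre of underside, below the pocket's centre, z up. Any spot on the bench; its x is within 0.36 rad of the world y axis.
- nest_square: Fixed grey block 120 (its x) x 90 x 10 mm high, all four nests alike outside. In the middle of its top a dark-floored pocket, square, 52 x 52 mm (its x, y), 6 mm deep: floor 4 mm, rim 10 mm above the table. Origin: centre of underside, below the pocket's centre, z up. Any spot on the bench; its x is within 0.36 rad of the world y axis.
Not all that is in view belongs to the job. Leave any blue look-alike of the valve alone.

How it is judged:
By the outcome, as a careful person would: the job done as asked, in the order asked, and still so for the second after the job is handed in, with the robot touching nothing.
It also fails if it takes over 99 s, if anything falls off the work surface, if the arm or the gripper's body presses on something with over 40 N, if the wrist force passes 120 N, or if a joint passes its speed limit or range.

## Working session

There is one attempt and no reset: what is moved stays moved. The work goes in short steps, Python scripts to look and compute and a tool call to move; the robot and the scene stay as the last step left them, time stands still between calls to the robot, and variables do not carry over. Pictures are saved under pics/ and viewed, at most 14 in all, crops included, and the job is handed in when it is done.

```bash
ls; mkdir -p pics; python3 - <<'E'
from station import monitor, eyes, bot
import cv2
print(monitor.get_obs())
for n in("top","scene","wrist"):
    print(n,eyes.camera_info(n)); cv2.imwrite(f"pics/{n}0.png",eyes.read_camera(n))
E
```

```text
pics
{'t': 0.0, 'q': array([-1.45710273,  0.47781834,  0.02232603,  1.5564391 , -0.0114883 ,
        1.10927833, -0.08311885]), 'joint_vel': array([ 1.71350586e-05, -1.23804020e-03, -5.19265569e-04, -9.05198971e-04,
        2.35996730e-03, -3.10215259e-05,  1.72026676e-04]), 'joint_torque': array([-2.09317623e-04, -5.96438742e+01,  1.60765104e+00, -2.81200022e+01,
        1.23702458e-02,  9.25536908e-03, -2.65579292e-07]), 'eef_pos': array([0.14836715, 0.65789738, 0.23031843]), 'tool_rot': array([-3.08049569e-05,  1.10659514e-01,  9.93857962e-01, -9.07004612e-04]), 'contact_force': array([ 0.19123379, -0.15031366, -0.12799395]), 'torque': array([ 0.03288426,  0.02446063, -0.00929106]), 'grasp_force': 0.0, 'gripper_width': 0.9983711913448753}
top {'vertical_fov': 46.539851224193846, 'cx': 262.7127068149875, 'cy': 195.2319484767158, 'k1': 0.045193568762836325, 'view': array([[-0.0068257 , -0.99984717, -0.01609479,  0.00549402],
       [ 0.99219237, -0.00877606,  0.12440773, -0.58042314],
       [-0.12452997, -0.01511996,  0.99210064, -1.22192752],
       [ 0.        ,  0.        ,  0. 
[... 174 characters left out ...]
  0.98768683, -0.02040151, -0.09070622],
       [-0.65309482,  0.11801423,  0.74802393,  0.35053142],
       [ 0.74122105, -0.10270042,  0.66335811, -1.46931117],
       [ 0.        ,  0.        ,  0.        ,  1.        ]])}
wrist {'vertical_fov': 66.59231848877063, 'cx': 253.7868809260696, 'cy': 195.17925046773095, 'k1': -0.05598560625262786, 'hand_eye': array([[-5.06888906e-04,  9.51711753e-01,  3.06992641e-01,
         7.81487942e-02],
       [ 9.99999754e-01,  6.31509509e-04, -3.06607482e-04,
        -1.94621817e-04],
       [-4.85670716e-04,  3.06992410e-01, -9.51711839e-01,
        -1.43034835e-01],
       [ 0.00000000e+00,  0.00000000e+00,  0.00000000e+00,
         1.00000000e+00]])}
```

View pics/top0.png

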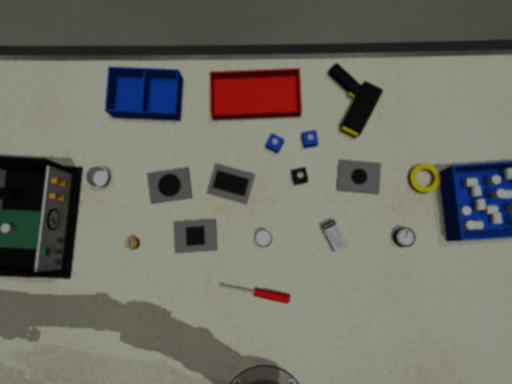

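View pics/scene0.png

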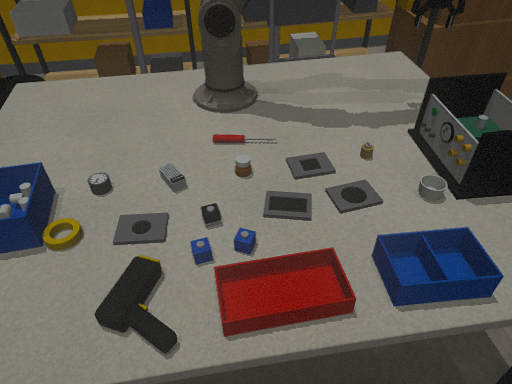

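```bash
cat > h.py <<'E'
import numpy as np, cv2
from scipy.spatial.transform import Rotation as R
from station import monitor, eyes
def tool(o):
    T=np.eye(4);q=o["tool_rot"];T[:3,:3]=R.from_quat([q[1],q[2],q[3],q[0]]).as_matrix();T[:3,3]=o["eef_pos"];return T
def cam(n,o=None):
    i=eyes.camera_info(n);f=192/np.tan(np.radians(i["vertical_fov"])/2)
    K=np.array([[f,0,i["cx"]],[0,f,i["cy"]],[0,0,1]])
    C=tool(o)@i["hand_eye"] if n=="wrist" else np.linalg.inv(i["view"])
    return K,np.array([i["k1"],0,0,0.]),C
def cast(c,px,z):
    K,d,C=c
    u=cv2.undistortPoints(np.float64(px).reshape(-1,1,2),K,d).reshape(-1,2)
    r=np.c_[u[:,0],-u[:,1],-np.ones(len(u))]@C[:3,:3].T
    s=(z-C[2,3])/r[:,2]
    return (C[:3,3]+r*s[:,None])[:,:2]
def proj(c,P):
    K,d,C=c;p=(np.atleast_2d(P)-C[:3,3])@C[:3,:3]
    p=p*[1,-1,-1];return cv2.projectPoints(p,np.zeros(3),np.zeros(3),K,d)[0].reshape(-1,2)
def yaw(o): # world heading of tool x axis
    x=tool(o)[:3,0];return np.arctan2(x[1],x[0])
def go(p,yw=None):
    """shift to world p in tool axes, and turn (about tool z, down) to heading yw mod pi"""
    o=monitor.get_obs();T=tool(o);d=T[:3,:3].T@(np.array(p)-T[:3,3])
    t=0 if yw is None else -((yw-yaw(o)+np.pi/2)%np.pi-np.pi/2)
    print("t",round(o["t"],2),"eef",o["eef_pos"].round(4),"yaw",round(yaw(o),3),"q7",o["q"][6].round(2),"-> d",d.round(4),"turn",round(t,3))
def blobs(m,c,z,lo,hi):
    out=[]
    for k in cv2.findContours(m.astype(np.uint8)*255,cv2.RETR_EXTERNAL,cv2.CHAIN_APPROX_NONE)[0]:
        if not lo<cv2.contourArea(k)<hi: continue
        w=cast(c,k,z).astype(np.float32);(a,b,t)=cv2.minAreaRect(w)
        out.append((k.reshape(-1,2).mean(0).round(0),np.round(a,4),np.round(b,4),round(np.radians(t),3)))
    return out
E
python3 - <<'E'
from h import *
im=cv2.imread("pics/top0.png");c=cam("top");print(c[2][:3,3])
hsv=cv2.cvtColor(im,cv2.COLOR_BGR2HSV)
for p in [(160,175),(170,185),(231,183),(100,130),(320,210),(370,190),(300,180)]: print(p,im[p[1],p[0]],hsv[p[1],p[0]])
v=im.max(2).astype(int)
print("grey");[print(*b) for b in blobs((v<120)&(v>0)&(hsv[...,1]<90),c,.010,600,3000)]
print("dark");[print(*b) for b in blobs((v<50),c,.004,60,1500)]
for n,p,z in(("gauge",(404,236),.036),("reg",(132,242),.042),("conv",(334,235),.036),("valve",(300,175),.04)): print(n,cast(c,[p],z))
E
```

```text
[ 0.42376232 -0.01807614  1.28457262]
(160, 175) [73 73 77] [ 0 13 77]
(170, 185) [10 15 13] [42 85 15]
(231, 183) [14 14 15] [ 0 17 15]
(100, 130) [130 145 143] [ 34  26 145]
(320, 210) [133 146 144] [ 35  23 146]
(370, 190) [80 81 84] [ 8 12 84]
(300, 180) [15 14 13] [105  34  15]
grey
[195. 236.] [0.4699 0.1948] [0.0924 0.1226] 0.058
[169. 185.] [0.6163 0.2711] [0.0945 0.1232] 0.134
[230. 183.] [0.6196 0.0943] [0.1237 0.0936] 1.29
[358. 176.] [ 0.636  -0.2733] [0.1249 0.0937] 1.469
[353. 100.] [ 0.8618 -0.2406] [0.1802 0.1788] 1.017
dark
[262. 382.] [0.0738 0.0069] [0.0764 0.0103] 1.568
[195. 236.] [0.47   0.1965] [0.0521 0.0523] 0.068
[ 55. 218.] [0.5212 0.599 ] [0.053  0.0631] 1.561
[169. 185.] [0.6184 0.2733] [0.0649 0.0631] 0.787
[230. 183.] [0.6215 0.0953] [0.096  0.0522] 1.288
[359. 176.] [ 0.6381 -0.2759] [0.0432 0.041 ] 1.56
[299. 176.] [ 0.6402 -0.1045] [0.0409 0.0395] 0.19
[449. 204.] [ 0.5586 -0.5267] [0.2099 0.0389] 0.062
[484. 167.] [ 0.6573 -0.6305] [0.0136 0.1541] 0.059
[157. 108.] [0.8405 0.3222] [0.1154 0.2338] 0.494
[255.  74.] [0.95   0.0236] [0.0094 0.2478] 0.018
[153.  84.] [0.9026 0.3068] [0.0875 0.1195] 1.523
[119.  82.] [0.9084 0.411 ] [0.0931 0.1176] 1.523
[354.  98.] [ 0.87   -0.2457] [0.1658 0.1637] 1.067
gauge [[ 0.46365065 -0.3882173 ]]
reg [[0.45237245 0.36386949]]
conv [[ 0.46745756 -0.19623258]]
valve [[ 0.63656994 -0.10469361]]
```

```bash
python3 - <<'E'
from h import *
go([.452,.364,.2]); print(tool(monitor.get_obs()).round(3))
E
```

```text
t 0.15 eef [0.1484 0.658  0.2306] yaw 2.92 q7 -0.08 -> d [-0.3608 -0.22    0.0309] turn 0
[[-0.976  0.22  -0.     0.148]
 [ 0.22   0.976 -0.001  0.658]
 [-0.    -0.001 -1.     0.231]
 [ 0.     0.     0.     1.   ]]
```

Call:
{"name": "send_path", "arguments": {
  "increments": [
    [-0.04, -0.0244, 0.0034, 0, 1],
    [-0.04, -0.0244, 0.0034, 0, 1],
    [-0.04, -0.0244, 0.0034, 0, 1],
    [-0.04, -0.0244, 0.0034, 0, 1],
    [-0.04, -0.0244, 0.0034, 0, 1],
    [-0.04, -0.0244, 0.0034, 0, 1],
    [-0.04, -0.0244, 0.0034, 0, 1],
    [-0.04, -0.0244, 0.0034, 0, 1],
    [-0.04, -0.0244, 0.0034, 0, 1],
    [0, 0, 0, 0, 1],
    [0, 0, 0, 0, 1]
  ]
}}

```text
refused: increments[0]: [-0.04, -0.0244, 0.0034, 0, 1] is too long (schema: maxItems 3). Nothing was moved.
```

The call was refused and nothing moved: it wants rows with the three-number parts in brackets of their own. Same move again in that form.

Call:
{"name": "send_path", "arguments": {
  "increments": [
    [[-0.04, -0.0244, 0.0034], 0, 1],
    [[-0.04, -0.0244, 0.0034], 0, 1],
    [[-0.04, -0.0244, 0.0034], 0, 1],
    [[-0.04, -0.0244, 0.0034], 0, 1],
    [[-0.04, -0.0244, 0.0034], 0, 1],
    [[-0.04, -0.0244, 0.0034], 0, 1],
    [[-0.04, -0.0244, 0.0034], 0, 1],
    [[-0.04, -0.0244, 0.0034], 0, 1],
    [[-0.04, -0.0244, 0.0034], 0, 1],
    [[0, 0, 0], 0, 1],
    [[0, 0, 0], 0, 1]
  ]
}}

```text
t: 1.25
eef_pos: [0.4522, 0.3637, 0.2004]
tool_rot: [-0.0, 0.112, 0.994, -0.0]
contact_force: [-0.5, 1.1, -0.7]
gripper_width: 0.995
grasp_force: 0.0
```

```bash
python3 - <<'E'
from h import *
o=monitor.get_obs();im=eyes.read_camera("wrist");cv2.imwrite("pics/w1.png",im);c=cam("wrist",o)
print(o["eef_pos"],proj(c,[.452,.364,.042]))
hsv=cv2.cvtColor(im,cv2.COLOR_BGR2HSV)
[print(*b) for b in blobs((hsv[...,1]>90),c,.034,300,50000)]
E
```

```text
[0.45219036 0.36365916 0.20040333] [[254.23497199 177.89513445]]
[446. 289.] [0.6517 0.5707] [0.0284 0.0302] 0.016
[477. 282.] [0.6519 0.6134] [0.041  0.0329] 1.534
[448. 257.] [0.6052 0.574 ] [0.0309 0.0258] 1.546
[259. 172.] [0.4486 0.3707] [0.0337 0.0367] 1.345
[492. 121.] [0.4492 0.6265] [0.0322 0.0327] 1.559
```

View pics/w1.png

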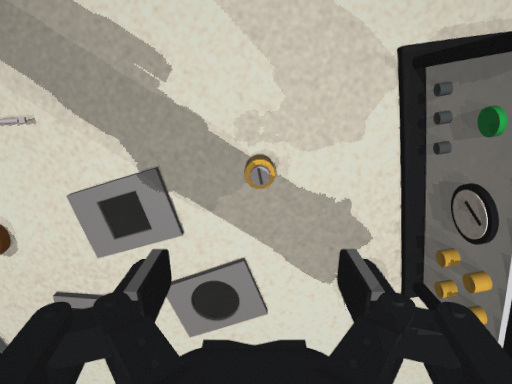

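```bash
python3 - <<'E'
from h import *
o=monitor.get_obs();c=cam("wrist",o);im=cv2.imread("pics/w1.png")
v=im.max(2)
[print(*b) for b in blobs((v<45),c,.007,600,9000)]
go([.450,.3704,.008])
E
```

```text
[215. 299.] [0.6165 0.2725] [0.0611 0.06  ] 0.465
[125. 214.] [0.4699 0.1954] [0.0495 0.0489] 0.057
[474. 213.] [0.5686 0.6289] [0.0952 0.0558] 0.262
t 1.3 eef [0.451  0.3652 0.2005] yaw 2.919 q7 0.62 -> d [0.002  0.0048 0.1925] turn 0
```

Call:
{"name": "send_path", "arguments": {
  "increments": [
    [[0.002, 0.0048, 0.045], 0, 1],
    [[0, 0, 0.045], 0, 1],
    [[0, 0, 0.045], 0, 1],
    [[0, 0, 0.035], 0, 1],
    [[0, 0, 0.0225], 0, 1],
    [[0, 0, 0], 0, 1],
    [[0, 0, 0], 0, 0],
    [[0, 0, 0], 0, 0],
    [[0, 0, 0], 0, 0],
    [[0, 0, 0], 0, 0],
    [[0, 0, 0], 0, 0],
    [[0, 0, 0], 0, 0],
    [[0, 0, 0], 0, 0],
    [[0, 0, 0], 0, 0],
    [[0, 0, 0], 0, 0]
  ],
  "grip_n": 40
}}

```text
t: 2.8
eef_pos: [0.4511, 0.371, 0.0098]
tool_rot: [0.001, 0.111, 0.994, 0.001]
contact_force: [-1.1, -0.6, 5.7]
gripper_width: 0.38
grasp_force: 39.3
```

```bash
python3 - <<'E'
from h import *
go([.637,-.2745,.13])
E
```

```text
t 2.8 eef [0.4511 0.371  0.0098] yaw 2.92 q7 0.64 -> d [-0.3235 -0.5885 -0.1211] turn 0
```

Call:
{"name": "send_path", "arguments": {
  "increments": [
    [[0, 0, -0.03], 0, 0],
    [[0, 0, -0.045], 0, 0],
    [[0, 0, -0.045], 0, 0],
    [[-0.0216, -0.0392, 0], 0, 0],
    [[-0.0216, -0.0392, 0], 0, 0],
    [[-0.0216, -0.0392, 0], 0, 0],
    [[-0.0216, -0.0392, 0], 0, 0],
    [[-0.0216, -0.0392, 0], 0, 0],
    [[-0.0216, -0.0392, 0], 0, 0],
    [[-0.0216, -0.0392, 0], 0, 0],
    [[-0.0216, -0.0392, 0], 0, 0],
    [[-0.0216, -0.0392, 0], 0, 0],
    [[-0.0216, -0.0392, 0], 0, 0],
    [[-0.0216, -0.0392, 0], 0, 0],
    [[-0.0216, -0.0392, 0], 0, 0],
    [[-0.0216, -0.0392, 0], 0, 0],
    [[-0.0216, -0.0392, 0], 0, 0],
    [[-0.0216, -0.0392, 0], 0, 0]
  ]
}}

```text
t: 4.6
eef_pos: [0.6372, -0.2763, 0.1286]
tool_rot: [0.0, 0.111, 0.994, 0.0]
contact_force: [1.0, 0.6, -1.9]
gripper_width: 0.378
grasp_force: 40.7
```

Call:
{"name": "send_path", "arguments": {
  "increments": [
    [[0, 0, 0], 0, 0],
    [[0, 0, 0], 0, 0]
  ]
}}

```text
t: 4.8
eef_pos: [0.6365, -0.2764, 0.1282]
tool_rot: [-0.0, 0.112, 0.994, -0.0]
contact_force: [-1.2, 0.5, -1.5]
gripper_width: 0.382
grasp_force: 40.5
```

```bash
python3 - <<'E'
from h import *
o=monitor.get_obs();im=eyes.read_camera("wrist");cv2.imwrite("pics/w2.png",im);c=cam("wrist",o)
v=im.max(2)
[print(*b) for b in blobs((v<45),c,.007,600,9000)]
hsv=cv2.cvtColor(im,cv2.COLOR_BGR2HSV)
z=o["eef_pos"][2]
[print("part",*b) for b in blobs((hsv[...,1]>90),c,z-.010+.034,300,50000)]
go([.637,-.2745,.03])
E
```

```text
[254. 190.] [ 0.6383 -0.2767] [0.0436 0.0424] 1.345
[449. 154.] [ 0.6457 -0.0916] [0.0523 0.0554] 0.183
[83. 32.] [ 0.4744 -0.3852] [0.03   0.0546] 0.718
part [482. 328.] [ 0.711  -0.1695] [0.0774 0.0433] 0.103
part [417. 266.] [ 0.6497 -0.1998] [0.0329 0.0249] 0.161
part [257. 265.] [ 0.6333 -0.276 ] [0.0333 0.0533] 1.409
part [498. 231.] [ 0.641  -0.1583] [0.0243 0.0216] 1.062
part [ 42. 220.] [ 0.5976 -0.3616] [0.0549 0.0653] 1.064
t 4.85 eef [ 0.6368 -0.2742  0.1281] yaw 2.919 q7 1.81 -> d [-0.0003 -0.0003  0.0981] turn 0
```

View pics/w2.png

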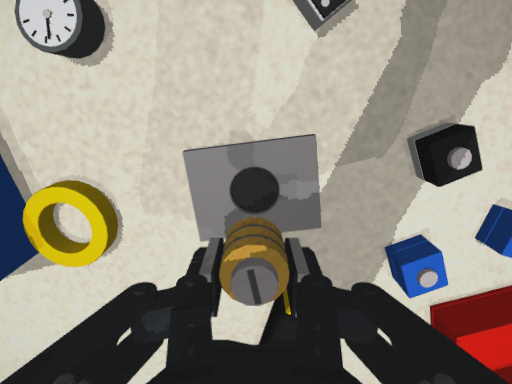

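Call:
{"name": "send_path", "arguments": {
  "increments": [
    [[0, 0, 0.04], 0, 0],
    [[0, 0, 0.035], 0, 0],
    [[0, 0, 0.017], 0, 0],
    [[0, 0, 0.007], 0, 0],
    [[0, 0, 0.005], 0, 0],
    [[0, 0, 0.004], 0, 0],
    [[0, 0, 0.003], 0, 0],
    [[0, 0, 0.002], 0, 0],
    [[0, 0, 0], 0, 0],
    [[0, 0, 0], 0, 0]
  ]
}}

```text
t: 5.85
eef_pos: [0.6373, -0.2748, 0.0156]
tool_rot: [0.0, 0.111, 0.994, -0.0]
contact_force: [-0.3, -0.8, -2.1]
gripper_width: 0.379
grasp_force: 40.6
```

Call:
{"name": "send_path", "arguments": {
  "increments": [
    [[0, 0, 0.0015], 0, 0],
    [[0, 0, 0], 0, 0]
  ]
}}

```text
t: 6.05
eef_pos: [0.6375, -0.2748, 0.0139]
tool_rot: [0.0, 0.111, 0.994, -0.0]
contact_force: [0.7, -0.1, -0.2]
gripper_width: 0.381
grasp_force: 40.8
```

Call:
{"name": "send_path", "arguments": {
  "increments": [
    [[0, 0, 0.001], 0, 0],
    [[0, 0, 0], 0, 0]
  ]
}}

```text
t: 6.25
eef_pos: [0.6375, -0.2749, 0.0139]
tool_rot: [0.0, 0.111, 0.994, 0.0]
contact_force: [-2.6, 1.5, 6.4]
gripper_width: 0.383
grasp_force: 41.6
```

Call:
{"name": "send_path", "arguments": {
  "increments": [
    [[0, 0, 0], 0, 0.45],
    [[0, 0, 0], 0, 0.55],
    [[0, 0, 0], 0, 0.7],
    [[0, 0, 0], 0, 0.8],
    [[0, 0, -0.01], 0, 0.8],
    [[0, 0, -0.04], 0, 1],
    [[0, 0, -0.045], 0, 1],
    [[0, 0, -0.045], 0, 1],
    [[0, 0, -0.045], 0, 1],
    [[0, 0, 0], 0, 1]
  ]
}}

```text
t: 7.25
eef_pos: [0.6409, -0.2769, 0.2065]
tool_rot: [0.007, 0.111, 0.994, -0.002]
contact_force: [1.3, -0.3, 0.1]
gripper_width: 1.001
grasp_force: 0.0
```

```bash
python3 - <<'E'
from h import *
go([.4637,-.388,.2])
E
```

```text
t 7.25 eef [ 0.6409 -0.2769  0.2065] yaw 2.919 q7 1.79 -> d [ 0.1484 -0.1475  0.0048] turn 0
```

Call:
{"name": "send_path", "arguments": {
  "increments": [
    [[0.03, -0.0295, 0.001], 0, 1],
    [[0.03, -0.0295, 0.001], 0, 1],
    [[0.03, -0.0295, 0.001], 0, 1],
    [[0.03, -0.0295, 0.001], 0, 1],
    [[0.0284, -0.0295, 0.001], 0, 1],
    [[0, 0, 0], 0, 1],
    [[0, 0, 0], 0, 1]
  ]
}}

```text
t: 7.95
eef_pos: [0.459, -0.3868, 0.1931]
tool_rot: [0.0, 0.112, 0.994, -0.0]
contact_force: [1.2, -0.5, 0.3]
gripper_width: 1.001
grasp_force: 0.0
```

```bash
python3 - <<'E'
from h import *
o=monitor.get_obs();im=eyes.read_camera("wrist");cv2.imwrite("pics/w3.png",im);c=cam("wrist",o)
hsv=cv2.cvtColor(im,cv2.COLOR_BGR2HSV);v=im.max(2)
print(proj(c,[.4637,-.388,.036]))
[print("dark",*b) for b in blobs((v<75),c,.036,600,9000)]
g=cv2.cvtColor(im,cv2.COLOR_BGR2GRAY)
print(np.unique(g[100:250:4,150:350:4]//20,return_counts=True))
for th in (170,200):
  [print("dial",th,*b) for b in blobs((g>th),c,.036,900,9000)]
go([.4637,-.388,.008])
E
```

```text
[[253.71946494 182.72053428]]
dark [498. 263.] [ 0.633  -0.1183] [0.0588 0.0401] 0.187
(array([1, 2, 3, 4, 5, 6, 7, 8, 9], dtype=uint8), array([ 55,   5,  22,   7,  28, 317,  73, 546, 847]))
dial 170 [248. 185.] [ 0.4628 -0.393 ] [0.0428 0.0431] 1.346
t 8.0 eef [ 0.4604 -0.3856  0.193 ] yaw 2.92 q7 2.07 -> d [-0.0036 -0.0016  0.185 ] turn 0
```

View pics/w3.png

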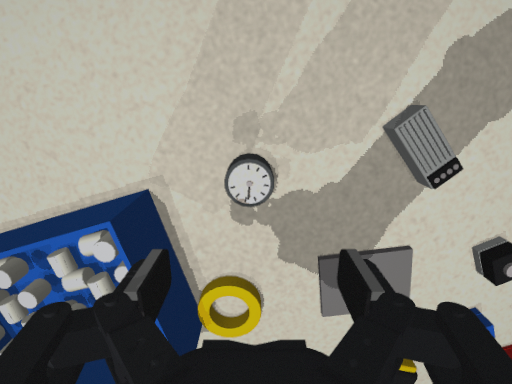

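Call:
{"name": "send_path", "arguments": {
  "increments": [
    [[-0.0046, -0.0054, 0.045], 0, 1],
    [[0, 0, 0.045], 0, 1],
    [[0, 0, 0.045], 0, 1],
    [[0, 0, 0.03], 0, 1],
    [[0, 0, 0.02], 0, 1],
    [[0, 0, 0], 0, 1],
    [[0, 0, 0], 0, 0],
    [[0, 0, 0], 0, 0],
    [[0, 0, 0], 0, 0],
    [[0, 0, 0], 0, 0],
    [[0, 0, 0], 0, 0],
    [[0, 0, 0], 0, 0],
    [[0, 0, 0], 0, 0],
    [[0, 0, 0], 0, 0]
  ],
  "grip_n": 40
}}

```text
t: 9.4
eef_pos: [0.4648, -0.3928, 0.0096]
tool_rot: [0.002, 0.111, 0.994, -0.001]
contact_force: [-0.0, 1.4, 7.1]
gripper_width: 0.619
grasp_force: 42.4
```

```bash
python3 - <<'E'
from h import *
go([.617,.2723,.13])
E
```

```text
t 9.4 eef [ 0.4648 -0.3928  0.0096] yaw 2.92 q7 2.16 -> d [-0.0028  0.6822 -0.1209] turn 0
```

Call:
{"name": "send_path", "arguments": {
  "increments": [
    [[0, 0, -0.03], 0, 0],
    [[0, 0, -0.045], 0, 0],
    [[0, 0, -0.045], 0, 0],
    [[0, 0.0455, 0], 0, 0],
    [[0, 0.0455, 0], 0, 0],
    [[0, 0.0455, 0], 0, 0],
    [[0, 0.0455, 0], 0, 0],
    [[0, 0.0455, 0], 0, 0],
    [[0, 0.0455, 0], 0, 0],
    [[0, 0.0455, 0], 0, 0],
    [[0, 0.0455, 0], 0, 0],
    [[0, 0.0455, 0], 0, 0],
    [[0, 0.0455, 0], 0, 0],
    [[0, 0.0455, 0], 0, 0],
    [[0, 0.0455, 0], 0, 0],
    [[0, 0.0455, 0], 0, 0],
    [[0, 0.0455, 0], 0, 0],
    [[-0.0028, 0.0452, 0], 0, 0]
  ]
}}

```text
t: 11.2
eef_pos: [0.6158, 0.2747, 0.1282]
tool_rot: [-0.0, 0.111, 0.994, 0.0]
contact_force: [0.4, -0.2, -1.7]
gripper_width: 0.618
grasp_force: 43.1
```

Call:
{"name": "send_path", "arguments": {
  "increments": [
    [[0, 0, 0], 0, 0],
    [[0, 0, 0], 0, 0]
  ]
}}

```text
t: 11.4
eef_pos: [0.6155, 0.2741, 0.1276]
tool_rot: [-0.0, 0.109, 0.994, -0.0]
contact_force: [-0.2, -1.7, -2.3]
gripper_width: 0.615
grasp_force: 43.0
```

```bash
python3 - <<'E'
from h import *
o=monitor.get_obs();im=eyes.read_camera("wrist");cv2.imwrite("pics/w4.png",im);c=cam("wrist",o)
v=im.max(2);g=im.min(2)
[print(*b) for b in blobs((v<45),c,.007,600,9000)]
z=o["eef_pos"][2]
[print("dial",*b) for b in blobs((g>170),c,z-.0096+.036,900,9000)]
go([.617,.2723,.03])
E
```

```text
[122.  47.] [0.4707 0.1942] [0.0505 0.0502] 0.059
dial [249. 325.] [0.6373 0.2687] [0.0597 0.0329] 1.443
t 11.45 eef [0.6158 0.272  0.1276] yaw 2.92 q7 0.94 -> d [-0.0011  0.0007  0.0976] turn 0
```

View pics/w4.png

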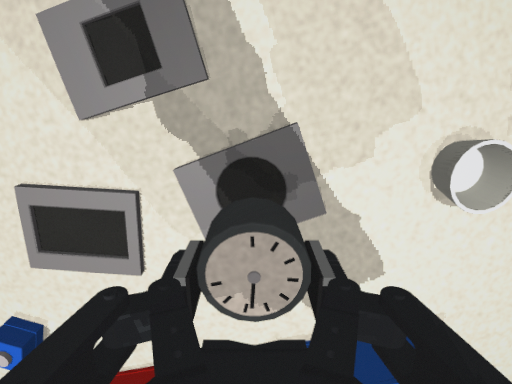

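```bash
python3 - <<'E'
from h import *
o=monitor.get_obs();c=cam("wrist",o);im=cv2.imread("pics/w4.png")
print(o["eef_pos"],cast(c,[(254,273)],o["eef_pos"][2]+.0264))
v=im.max(2);m=np.zeros_like(v);m[180:290,10:150]=1;print(*blobs((v<60)*m,c,.007,600,9000))
E
```

```text
[0.61578244 0.27195082 0.12763902] [[0.61298135 0.27253112]]
(array([ 80., 230.]), array([0.6213, 0.0896]), array([0.0961, 0.0498]), np.float64(1.286))
```

Call:
{"name": "send_path", "arguments": {
  "increments": [
    [[-0.003, 0, 0.04], 0, 0],
    [[0, 0, 0.035], 0, 0],
    [[0, 0, 0.017], 0, 0],
    [[0, 0, 0.007], 0, 0],
    [[0, 0, 0.005], 0, 0],
    [[0, 0, 0.004], 0, 0],
    [[0, 0, 0.003], 0, 0],
    [[0, 0, 0], 0, 0],
    [[0, 0, 0], 0, 0]
  ]
}}

```text
t: 12.35
eef_pos: [0.6193, 0.2723, 0.0173]
tool_rot: [0.0, 0.111, 0.994, 0.0]
contact_force: [0.0, 0.1, -1.8]
gripper_width: 0.621
grasp_force: 43.1
```

Call:
{"name": "send_path", "arguments": {
  "increments": [
    [[0, 0, 0.0015], 0, 0],
    [[0, 0, 0], 0, 0]
  ]
}}

```text
t: 12.55
eef_pos: [0.619, 0.2721, 0.0153]
tool_rot: [0.0, 0.111, 0.994, 0.0]
contact_force: [-1.0, 0.2, -2.5]
gripper_width: 0.619
grasp_force: 43.1
```

Call:
{"name": "send_path", "arguments": {
  "increments": [
    [[0, 0, 0.001], 0, 0],
    [[0, 0, 0], 0, 0]
  ]
}}

```text
t: 12.75
eef_pos: [0.6189, 0.272, 0.0141]
tool_rot: [-0.0, 0.111, 0.994, -0.0]
contact_force: [0.1, 0.1, -2.2]
gripper_width: 0.618
grasp_force: 43.1
```

Call:
{"name": "send_path", "arguments": {
  "increments": [
    [[0, 0, 0.001], 0, 0],
    [[0, 0, 0], 0, 0]
  ]
}}

```text
t: 12.95
eef_pos: [0.619, 0.272, 0.0136]
tool_rot: [-0.0, 0.111, 0.994, 0.0]
contact_force: [-2.1, 0.6, 3.8]
gripper_width: 0.615
grasp_force: 43.6
```

Call:
{"name": "send_path", "arguments": {
  "increments": [
    [[0, 0, 0.0005], 0, 0],
    [[0, 0, 0], 0, 0]
  ]
}}

```text
t: 13.15
eef_pos: [0.619, 0.2721, 0.0136]
tool_rot: [-0.0, 0.111, 0.994, 0.0]
contact_force: [-3.4, -1.6, 6.7]
gripper_width: 0.616
grasp_force: 44.0
```

Down at .0136, matching the floor. Release, rise, and look.

Call:
{"name": "send_path", "arguments": {
  "increments": [
    [[0, 0, 0], 0, 0.68],
    [[0, 0, 0], 0, 0.8],
    [[0, 0, 0], 0, 0.9],
    [[0, 0, 0], 0, 1],
    [[0, 0, -0.01], 0, 1],
    [[0, 0, -0.04], 0, 1],
    [[0, 0, -0.045], 0, 1],
    [[0, 0, -0.045], 0, 1],
    [[0, 0, -0.045], 0, 1],
    [[0, 0, 0], 0, 1],
    [[0, 0, 0], 0, 1]
  ]
}}

```text
t: 14.25
eef_pos: [0.6197, 0.2723, 0.1999]
tool_rot: [0.001, 0.111, 0.994, 0.001]
contact_force: [-0.5, 0.8, -0.1]
gripper_width: 0.998
grasp_force: 0.0
```

```bash
python3 - <<'E'
from h import *
o=monitor.get_obs();im=eyes.read_camera("wrist");cv2.imwrite("pics/w5.png",im);c=cam("wrist",o)
[print("dial",*b) for b in blobs((im.min(2)>150),c,.040,900,3000)]
v=im.max(2);m=np.zeros_like(v);m[:,:230]=1;[print(*b) for b in blobs((v<60)*m,c,.007,600,9000)]
im=cv2.imread("pics/w3.png");im0=cv2.imread("pics/top0.png")
# converter from top camera: bright-edge crop
cv2.imwrite("pics/crop.png",np.hstack([cv2.resize(im0[150:270,280:360],None,fx=4,fy=4,interpolation=cv2.INTER_CUBIC),cv2.resize(im[80:200,370:490],None,fx=4,fy=4,interpolation=cv2.INTER_CUBIC)])[:600,:800])
go([.4675,-.196,.2])
E
```

```text
[112. 203.] [0.6217 0.0924] [0.0958 0.0515] 1.289
[150.  52.] [0.4701 0.1938] [0.0528 0.0526] 0.063
t 14.3 eef [0.6187 0.272  0.198 ] yaw 2.92 q7 0.93 -> d [ 0.0446 -0.4898 -0.0022] turn 0
```

View pics/w5.png

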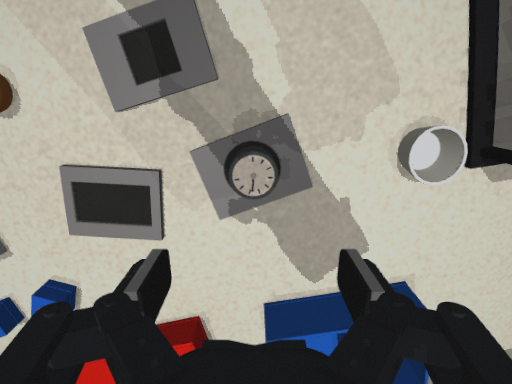

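View pics/crop.png

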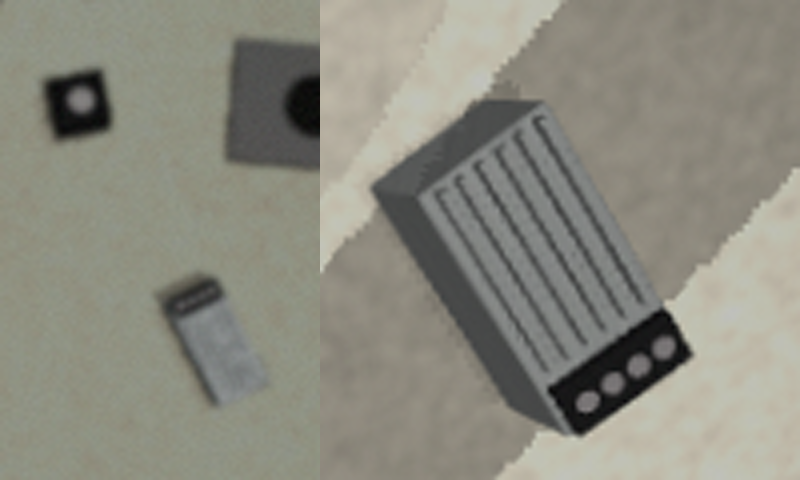

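Call:
{"name": "send_path", "arguments": {
  "increments": [
    [[0.004, -0.0445, 0], 0, 1],
    [[0.004, -0.0445, 0], 0, 1],
    [[0.004, -0.0445, 0], 0, 1],
    [[0.004, -0.0445, 0], 0, 1],
    [[0.004, -0.0445, 0], 0, 1],
    [[0.004, -0.0445, 0], 0, 1],
    [[0.004, -0.0445, 0], 0, 1],
    [[0.004, -0.0445, 0], 0, 1],
    [[0.004, -0.0445, 0], 0, 1],
    [[0.004, -0.0445, 0], 0, 1],
    [[0.004, -0.0445, 0], 0, 1],
    [[0, 0, 0], -0.13, 1],
    [[0, 0, 0], -0.13, 1],
    [[0, 0, 0], -0.13, 1],
    [[0, 0, 0], -0.13, 1],
    [[0, 0, 0], -0.13, 1],
    [[0, 0, 0], 0, 1],
    [[0, 0, 0], 0, 1]
  ]
}}

```text
t: 16.1
eef_pos: [0.4676, -0.1957, 0.1967]
tool_rot: [-0.001, -0.211, 0.978, 0.0]
contact_force: [-0.6, 0.0, 0.4]
gripper_width: 1.002
grasp_force: 0.0
```

```bash
python3 - <<'E'
from h import *
o=monitor.get_obs();im=eyes.read_camera("wrist");cv2.imwrite("pics/w6.png",im);c=cam("wrist",o)
print(proj(c,[.4675,-.196,.036]));go([.4675,-.196,.2],.434)
E
```

```text
[[253.71268356 177.70676848]]
t 16.15 eef [ 0.4678 -0.1957  0.1969] yaw -2.717 q7 2.35 -> d [ 0.0004 -0.0001 -0.0031] turn -0.009
```

View pics/w6.png

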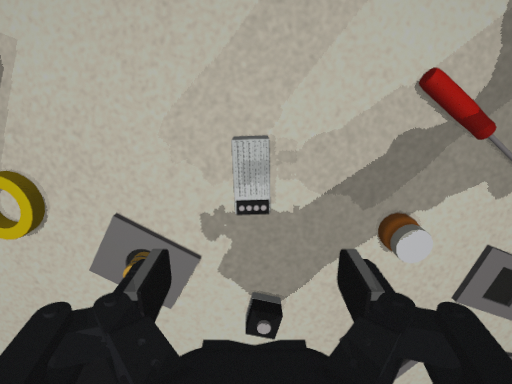

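Call:
{"name": "send_path", "arguments": {
  "increments": [
    [[0.0015, -0.0015, 0.045], -0.02, 1],
    [[0, 0, 0.045], 0, 1],
    [[0, 0, 0.045], 0, 1],
    [[0, 0, 0.03], 0, 1],
    [[0, 0, 0.024], 0, 1],
    [[0, 0, 0], 0, 1],
    [[0, 0, 0], 0, 0],
    [[0, 0, 0], 0, 0],
    [[0, 0, 0], 0, 0],
    [[0, 0, 0], 0, 0],
    [[0, 0, 0], 0, 0],
    [[0, 0, 0], 0, 0],
    [[0, 0, 0], 0, 0],
    [[0, 0, 0], 0, 0]
  ],
  "grip_n": 40
}}

```text
t: 17.55
eef_pos: [0.4687, -0.1981, 0.0102]
tool_rot: [0.001, -0.222, 0.975, -0.001]
contact_force: [-1.0, 0.0, 7.0]
gripper_width: 0.465
grasp_force: 40.9
```

```bash
python3 - <<'E'
from h import *
go([.6213,.094,.13],1.289)
E
```

```text
t 17.55 eef [ 0.4687 -0.1981  0.0102] yaw -2.694 q7 2.48 -> d [-0.2643  0.197  -0.1196] turn -0.841
```

Call:
{"name": "send_path", "arguments": {
  "increments": [
    [[0, 0, -0.03], 0, 0],
    [[0, 0, -0.045], 0, 0],
    [[0, 0, -0.045], 0, 0],
    [[-0.0378, 0.0281, 0], 0, 0],
    [[-0.0378, 0.0281, 0], 0, 0],
    [[-0.0378, 0.0281, 0], 0, 0],
    [[-0.0378, 0.0281, 0], 0, 0],
    [[-0.0378, 0.0281, 0], 0, 0],
    [[-0.0378, 0.0281, 0], 0, 0],
    [[-0.0378, 0.0281, 0], 0, 0],
    [[0, 0, 0], -0.14, 0],
    [[0, 0, 0], -0.14, 0],
    [[0, 0, 0], -0.14, 0],
    [[0, 0, 0], -0.14, 0],
    [[0, 0, 0], -0.14, 0],
    [[0, 0, 0], -0.14, 0],
    [[0, 0, 0], 0, 0],
    [[0, 0, 0], 0, 0]
  ]
}}

```text
t: 19.35
eef_pos: [0.6207, 0.0939, 0.129]
tool_rot: [0.0, -0.599, 0.801, 0.0]
contact_force: [0.4, 0.2, -0.9]
gripper_width: 0.463
grasp_force: 41.1
```

```bash
python3 - <<'E'
from h import *
o=monitor.get_obs();im=eyes.read_camera("wrist");cv2.imwrite("pics/w7.png",im);c=cam("wrist",o)
v=im.max(2)
[print(*b) for b in blobs((v<45),c,.007,600,9000)]
go([.6213,.094,.03],1.289);print(proj(c,o["eef_pos"]+[0,0,.026]),o["eef_pos"],proj(c,[.6213,.094,.004]))
E
```

```text
[423. 238.] [0.4705 0.1943] [0.05   0.0482] 0.06
[253. 155.] [0.6128 0.0639] [0.0323 0.0512] 1.284
t 19.4 eef [0.6208 0.094  0.1289] yaw -1.857 q7 2.59 -> d [-0.0002 -0.0005  0.0989] turn -0.004
[[254.95768182 278.91632097]] [0.62074822 0.09393261 0.12900804] [[253.86539282 187.64148494]]
```

View pics/w7.png

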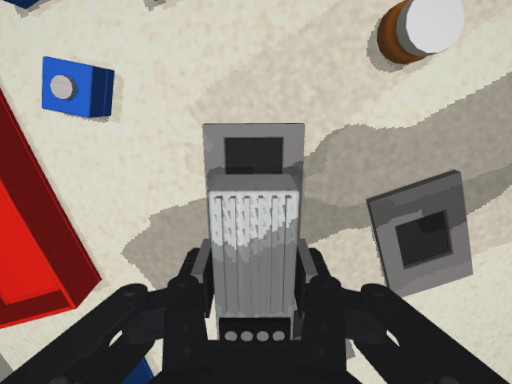

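```bash
python3 - <<'E'
from h import *
o=monitor.get_obs();c=cam("wrist",o);T=tool(o)
f=lambda p,z:((np.r_[cast(c,[p],z)[0],z]-T[:3,3])@T[:3,:3]).round(4)
z=o["eef_pos"][2]+.026
print("conv far",f((254,192),z),"near",f((254,340),z),"sides",f((210,260),z),f((298,260),z),"pocket far rim",f((254,136),.010),"sides",f((224,155),.01),f((284,155),.01))
E
```

```text
conv far [ 0.0424 -0.0004 -0.026 ] near [-0.0365 -0.0005 -0.026 ] sides [ 0.01   -0.0205 -0.026 ] [ 0.01    0.0196 -0.026 ] pocket far rim [ 0.0493 -0.0004  0.1189] sides [ 0.0323 -0.0275  0.1189] [0.0323 0.0267 0.1189]
```

Call:
{"name": "send_path", "arguments": {
  "increments": [
    [[0, 0, 0.04], 0, 0],
    [[0, 0, 0.035], 0, 0],
    [[0, 0, 0.017], 0, 0],
    [[0, 0, 0.007], 0, 0],
    [[0, 0, 0.005], 0, 0],
    [[0, 0, 0.004], 0, 0],
    [[0, 0, 0.004], 0, 0],
    [[0, 0, 0.001], 0, 0],
    [[0, 0, 0], 0, 0],
    [[0, 0, 0], 0, 0]
  ]
}}

```text
t: 20.4
eef_pos: [0.6212, 0.0942, 0.0161]
tool_rot: [0.0, -0.6, 0.8, -0.0]
contact_force: [0.2, -0.2, -1.0]
gripper_width: 0.464
grasp_force: 41.2
```

Call:
{"name": "send_path", "arguments": {
  "increments": [
    [[0, 0, 0.001], 0, 0],
    [[0, 0, 0], 0, 0]
  ]
}}

```text
t: 20.6
eef_pos: [0.6209, 0.0942, 0.0147]
tool_rot: [0.0, -0.6, 0.8, 0.0]
contact_force: [-0.1, 1.1, -2.1]
gripper_width: 0.459
grasp_force: 41.2
```

Call:
{"name": "send_path", "arguments": {
  "increments": [
    [[0, 0, 0.001], 0, 0],
    [[0, 0, 0], 0, 0]
  ]
}}

```text
t: 20.8
eef_pos: [0.621, 0.0941, 0.0143]
tool_rot: [0.0, -0.6, 0.8, -0.0]
contact_force: [-1.8, -0.5, 5.0]
gripper_width: 0.46
grasp_force: 41.8
```

Call:
{"name": "send_path", "arguments": {
  "increments": [
    [[0, 0, 0], 0, 0.52],
    [[0, 0, 0], 0, 0.65],
    [[0, 0, 0], 0, 0.8],
    [[0, 0, 0], 0, 0.85],
    [[0, 0, -0.01], 0, 0.85],
    [[0, 0, -0.04], 0, 1],
    [[0, 0, -0.045], 0, 1],
    [[0, 0, -0.045], 0, 1],
    [[0, 0, -0.045], 0, 1],
    [[0, 0, 0], 0.14, 1],
    [[0, 0, 0], 0.14, 1],
    [[0, 0, 0], 0.14, 1],
    [[0, 0, 0], 0.14, 1],
    [[0, 0, 0], 0.14, 1],
    [[0, 0, 0], 0.14, 1],
    [[0, 0, 0], 0.14, 1],
    [[0, 0, 0], 0.11, 1],
    [[0, 0, 0], 0, 1]
  ]
}}

```text
t: 22.6
eef_pos: [0.6208, 0.0943, 0.1993]
tool_rot: [0.0, -0.099, 0.995, 0.0]
contact_force: [0.1, 0.3, 0.5]
gripper_width: 1.001
grasp_force: 0.0
```

```bash
python3 - <<'E'
from h import *
go([.6366,-.1047,.2],.19)
E
```

```text
t 22.6 eef [0.6208 0.0943 0.1993] yaw -2.944 q7 1.61 -> d [ 0.0236 -0.1982 -0.0007] turn 0.008
```

Call:
{"name": "send_path", "arguments": {
  "increments": [
    [[0.0047, -0.0396, 0], 0, 1],
    [[0.0047, -0.0396, 0], 0, 1],
    [[0.0047, -0.0396, 0], 0, 1],
    [[0.0047, -0.0396, 0], 0, 1],
    [[0.0047, -0.0396, 0], 0, 1],
    [[0, 0, 0], 0, 1],
    [[0, 0, 0], 0, 1]
  ]
}}

```text
t: 23.3
eef_pos: [0.6366, -0.106, 0.199]
tool_rot: [0.0, -0.099, 0.995, 0.0]
contact_force: [-0.4, 0.5, -0.5]
gripper_width: 0.999
grasp_force: 0.0
```

```bash
python3 - <<'E'
from h import *
o=monitor.get_obs();im=eyes.read_camera("wrist");cv2.imwrite("pics/w8.png",im);c=cam("wrist",o)
v=im.max(2)
[print(*b) for b in blobs((v<45),c,.038,400,9000)]
print(proj(c,[.6366,-.1047,.038]));go([.6366,-.1047,.008],.19)
E
```

```text
[255. 177.] [ 0.6357 -0.1048] [0.0414 0.0371] 0.181
[[255.26777913 177.70587161]]
t 23.35 eef [ 0.6368 -0.1041  0.1989] yaw -2.942 q7 1.95 -> d [ 0.0004 -0.0007  0.1909] turn 0.01
```

View pics/w8.png

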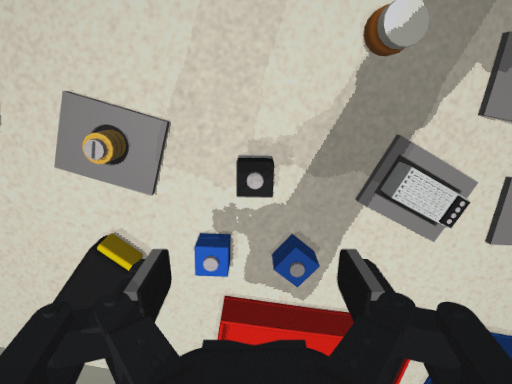

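Call:
{"name": "send_path", "arguments": {
  "increments": [
    [[0, 0, 0.045], 0.01, 1],
    [[0, 0, 0.045], 0, 1],
    [[0, 0, 0.045], 0, 1],
    [[0, 0, 0.032], 0, 1],
    [[0, 0, 0.024], 0, 1],
    [[0, 0, 0], 0, 1],
    [[0, 0, 0], 0, 0],
    [[0, 0, 0], 0, 0],
    [[0, 0, 0], 0, 0],
    [[0, 0, 0], 0, 0],
    [[0, 0, 0], 0, 0],
    [[0, 0, 0], 0, 0],
    [[0, 0, 0], 0, 0],
    [[0, 0, 0], 0, 0]
  ],
  "grip_n": 40
}}

```text
t: 24.75
eef_pos: [0.6382, -0.1046, 0.0096]
tool_rot: [0.002, -0.094, 0.996, -0.0]
contact_force: [-1.1, -0.1, 7.0]
gripper_width: 0.461
grasp_force: 42.0
```

```bash
python3 - <<'E'
from h import *
go([.4702,.1952,.13],.06)
E
```

```text
t 24.75 eef [ 0.6382 -0.1046  0.0096] yaw -2.953 q7 2.0 -> d [ 0.1086  0.3259 -0.1209] turn 0.128
```

Call:
{"name": "send_path", "arguments": {
  "increments": [
    [[0, 0, -0.03], 0, 0],
    [[0, 0, -0.045], 0, 0],
    [[0, 0, -0.045], 0, 0],
    [[0.0136, 0.0407, 0], 0, 0],
    [[0.0136, 0.0407, 0], 0, 0],
    [[0.0136, 0.0407, 0], 0, 0],
    [[0.0136, 0.0407, 0], 0, 0],
    [[0.0136, 0.0407, 0], 0, 0],
    [[0.0136, 0.0407, 0], 0, 0],
    [[0.0136, 0.0407, 0], 0, 0],
    [[0.0136, 0.0407, 0], 0, 0],
    [[0, 0, 0], 0.128, 0],
    [[0, 0, 0], 0, 0],
    [[0, 0, 0], 0, 0]
  ]
}}

```text
t: 26.15
eef_pos: [0.4693, 0.1941, 0.128]
tool_rot: [0.0, -0.031, 1.0, -0.0]
contact_force: [0.1, -0.3, -1.8]
gripper_width: 0.458
grasp_force: 41.2
```

```bash
python3 - <<'E'
from h import *
o=monitor.get_obs();im=eyes.read_camera("wrist");cv2.imwrite("pics/w9.png",im);c=cam("wrist",o)
v=im.max(2)
[print(*b) for b in blobs((v<45),c,.007,600,20000)]
go([.4702,.1952,.03],.06)
E
```

```text
[254. 187.] [0.4689 0.1941] [0.0471 0.0511] 0.056
t 26.2 eef [0.4695 0.1937 0.1279] yaw -3.081 q7 1.22 -> d [-0.0007  0.0015  0.0979] turn 0.001
```

View pics/w9.png

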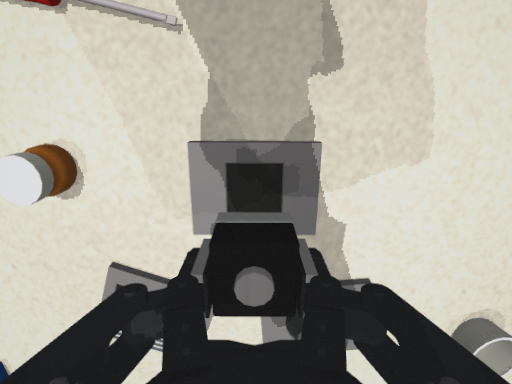

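Call:
{"name": "send_path", "arguments": {
  "increments": [
    [[-0.0003, 0.0007, 0.04], 0, 0],
    [[0, 0, 0.035], 0, 0],
    [[0, 0, 0.017], 0, 0],
    [[0, 0, 0.007], 0, 0],
    [[0, 0, 0.005], 0, 0],
    [[0, 0, 0.004], 0, 0],
    [[0, 0, 0.003], 0, 0],
    [[0, 0, 0.001], 0, 0],
    [[0, 0, 0], 0, 0],
    [[0, 0, 0], 0, 0]
  ]
}}

```text
t: 27.2
eef_pos: [0.4695, 0.1958, 0.0161]
tool_rot: [0.0, -0.03, 1.0, 0.0]
contact_force: [-0.6, 0.7, -1.6]
gripper_width: 0.464
grasp_force: 41.1
```

Call:
{"name": "send_path", "arguments": {
  "increments": [
    [[0, 0, 0.001], 0, 0],
    [[0, 0, 0], 0, 0]
  ]
}}

```text
t: 27.4
eef_pos: [0.4693, 0.1956, 0.0148]
tool_rot: [0.0, -0.03, 1.0, 0.0]
contact_force: [-0.8, 1.0, -1.2]
gripper_width: 0.462
grasp_force: 41.1
```

Call:
{"name": "send_path", "arguments": {
  "increments": [
    [[0, 0, 0.001], 0, 0],
    [[0, 0, 0], 0, 0]
  ]
}}

```text
t: 27.6
eef_pos: [0.4693, 0.1956, 0.0137]
tool_rot: [0.0, -0.03, 1.0, 0.0]
contact_force: [0.3, 0.0, -1.5]
gripper_width: 0.459
grasp_force: 41.3
```

Call:
{"name": "send_path", "arguments": {
  "increments": [
    [[0, 0, 0.0007], 0, 0],
    [[0, 0, 0], 0, 0]
  ]
}}

```text
t: 27.8
eef_pos: [0.4693, 0.1956, 0.0136]
tool_rot: [-0.0, -0.03, 1.0, 0.0]
contact_force: [-2.3, -1.6, 8.4]
gripper_width: 0.463
grasp_force: 42.3
```

Call:
{"name": "send_path", "arguments": {
  "increments": [
    [[0, 0, 0.0005], 0, 0],
    [[0, 0, 0], 0, 0]
  ]
}}

```text
t: 28.0
eef_pos: [0.4693, 0.1956, 0.0136]
tool_rot: [-0.0, -0.03, 1.0, 0.0]
contact_force: [-2.9, -1.0, 13.9]
gripper_width: 0.459
grasp_force: 43.2
```

Call:
{"name": "send_path", "arguments": {
  "increments": [
    [[0, 0, -0.0007], 0, 0],
    [[0, 0, 0], 0, 0.52],
    [[0, 0, 0], 0, 0.65],
    [[0, 0, 0], 0, 0.8],
    [[0, 0, 0], 0, 0.85],
    [[0, 0, -0.01], 0, 0.85],
    [[0, 0, -0.04], 0, 1],
    [[0, 0, -0.045], 0, 1],
    [[0, 0, -0.045], 0, 1],
    [[0, 0, -0.045], 0, 1],
    [[0, 0, 0], 0, 1],
    [[0, 0, 0], 0, 1]
  ]
}}

```text
t: 29.2
eef_pos: [0.4697, 0.1959, 0.1997]
tool_rot: [0.001, -0.03, 1.0, 0.001]
contact_force: [-0.4, 0.7, -0.6]
gripper_width: 1.0
grasp_force: 0.0
```

```bash
python3 - <<'E'
from h import *
im=eyes.read_camera("wrist");s=eyes.read_camera("scene")
cv2.imwrite("pics/end.png",np.hstack([cv2.resize(im,(400,300)),cv2.resize(s[100:270,100:400],(400,227))[:,:].copy() if 0 else cv2.copyMakeBorder(cv2.resize(s[130:250,100:400],(400,160)),0,140,0,0,0)]))
E
```

```text
(no output)
```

View pics/end.png

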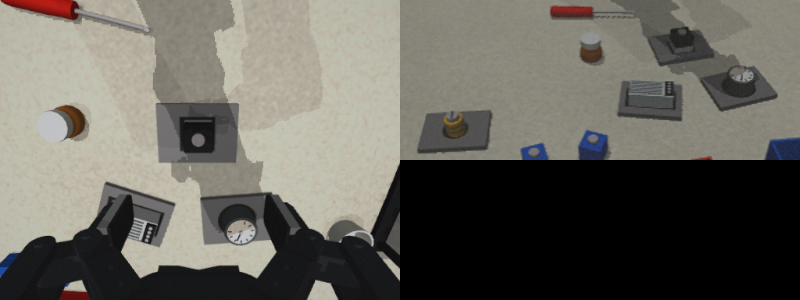

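All four parts show seated upright in their own pockets: valve at (197,135), converter and gauge below it in the wrist view, and regulator at (455,125) in the scene crop. Handing in.

```bash
python3 -c "
from station import bot
print(bot.hand_in())"
```

```text
the job is handed in; nothing more can be done
None
```

All four parts (gauge, regulator, converter, valve) are upright on the floors of their matching pockets and released; I handed the job in at about 29 s of the 99 s allowed.

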